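# Set the seasoning tray back in order beside the hob

## Task

Tidy the seasonings back onto the long wooden tray: stand the open salt pot on the middle round pad, and after that put its wooden lid on it, properly seated. Stand the pepper mill on the pad between the salt pot and the terracotta garlic pot, and the spice jar on the pad between the salt pot and the butter dish. Everything must end upright and centred on its pad; do not shift or knock over the glass tumbler or the kitchen timer.

Things in the scene. Friction and masses are not known exactly. Their poses are not given: they have to be found in the camera images.
- tray: Fixed flat dark wooden tray 100 x 460 x 12 mm, no rim, long side roughly left-right seen from the robot. Origin: centre of its underside; own y along its length, x across it away from the robot, z up; top at 12 mm. Three flush round cork pads, 68 mm across, at own y = -90, 0, +90 mm, x = 0. The garlic pot and butter dish stand on its ends, at own y = +185 and -185 mm, either way round.
- garlic_pot: Fixed squat terracotta pot with domed top, two dark vent holes and small knob, 66 mm across, 64 mm high, on one end of the tray. Origin: centre of its underside; it is 95 mm from the centre of the nearest pad.
- butter_dish: Fixed rectangular white ceramic butter dish with a lid and small knob, 90 x 70 x 57 mm, on the other end of the tray. Origin: centre of its underside; it is 95 mm from the centre of the nearest pad.
- salt_pot: Loose open salt pot, a white ceramic straight-sided round cup, 60 mm outer diameter, 60 mm high, wall 4 mm, empty, standing on the counter. Origin: centre of its underside, z up. About 0.18 kg.
- pot_lid: Loose lid of the salt pot, lying right way up: light wooden disc 64 mm across, 8 mm thick; under it a plug 40 mm across, 6 mm deep (goes loosely into the pot's 52 mm mouth); on it a round knob 22 mm across, 22 mm tall; 36 mm high over all. Origin: centre of the plug's underside; seated, it is 54 mm above the pot's origin. About 0.04 kg.
- pepper_mill: Loose wooden pepper mill, round, standing upright: foot 54 mm across, straight round body 40 mm across from 45 to 98 mm height, small steel ball on top, 118 mm high. Origin: centre of its underside. About 0.15 kg.
- spice_jar: Loose round spice jar, standing upright: amber glass 46 mm across with a black cap 48 mm across from 56 mm height up, 76 mm high. Origin: centre of its underside. About 0.14 kg.
- tumbler: Bystander: loose clear drinking glass, open at the top, 56 mm across below and 68 mm at the rim, 85 mm high, standing among the things. Origin: centre of its underside. Leave it where it is.
- timer: Bystander: loose flat round steel kitchen timer with black dial and a bar grip, 66 mm across, 36 mm high, among the things. Origin: centre of its underside. Leave it where it is.
Mind the look-alikes: they are no part of the job. There is more than one size of the pepper_mill; the job needs the smaller. Leave any blue look-alike of the spice_jar alone.

How it is judged:
By the outcome, as a careful person would: the job done as asked, in the order asked, and still so for the second after the job is handed in, with the robot touching nothing.
It also fails if it takes over 128 s, if anything falls off the work surface, if the arm or the gripper's body presses on something with over 40 N, if the wrist force passes 120 N, or if a joint passes its speed limit or range.

## Robot

A 6-joint arm with a two-finger parallel gripper is mounted at the origin on the work surface. World frame = base frame: x ahead of the robot, y to its left, z up, the work surface at z = 0. Lengths are in mm, angles in rad, forces in N, time in s.
With the tool pointing down it reaches from about 300 to 775 mm from the base axis. Payload 14.6 kg.
Tool frame: the origin (TCP) lies midway between the tips of the shut fingers; the grasp point (between the pads) lies 19 mm behind it; z points along the fingers, y is the line along which they close (so a half turn about z gives the same grasp; the last joint's range is limited). The gripper opens to 94 mm and grips with 3 to 60 N. Pads are 16 mm wide; open, the fingers measure 119 mm over their backs; the gripper's body (75 mm by 177 mm) begins 78 mm behind the grasp point.
Start: joints at [1.243, 0.3, 1.521, -0, 1.321, -0.067], TCP at [141.817, 531.392, 205.446] pointing down, gripper open.
Joint ranges: [-3.03, 3.03], [-0.79, 2.21], [0.23, 2.52], [-1.04, 4.18], [0, 3.07], [-2.55, 2.55]. Speed limits (rad/s): [2.22, 2.22, 2.57, 3.14, 3.14, 3.14].

## Interface

Orientations are given as [roll, pitch, yaw] about the fixed x, y, z axes, in that order (R = Rz(yaw) Ry(pitch) Rx(roll)).
In Python, from cell import * gives the robot as it stands. The module is installed in compiled form; this text tells all that it offers.
- The arm moves only by the tool servo_tool, never from a script. Its argument "motion" is a list of rows, each an object of numbers: "wx", "wy", "wz": the turn, a rotation vector about the tool's x, y, z in units of 2 rad (1.0 is 2 rad); "dx", "dy", "dz": the shift along the tool's x, y, z in units of 10 cm (1.0 is 10 cm); "fingers": the closure, from -1 (fully open) to 1 (shut). In form: [{"wx": .., "wy": .., "wz": .., "dx": .., "dy": .., "dz": .., "fingers": ..}, ...]. A call has 1 to 10 rows; each row is the pose to reach, as a shift and turn from the pose commanded when the call began, along the tool's axes at that moment; what a row does not reach only later rows make up. A row lasts 1/10 s, in which the tool goes at most 50 mm and 8.59 degrees, less where a joint would pass 70% of its speed; a pose out of reach is approached as far as the arm can. A call with a number of a shift or a turn outside -1 to 1 is refused whole. A call with a gripper value outside its range is refused whole. The fingers move at their own pace and stop on an object; "newtons" is the grip in N (left out, the last holds). Time passes only in rows, so rows that repeat a pose let the fingers close. It gives the time, the measured TCP pose, the force, the opening and the grip force at its end, in the units of the state.
- read_state(): the state, without advancing time (a new reading comes with each control period).
- camera(name): name is "scene" or "top"; returns a dict with "image" (400x640x3 uint8, red, green, blue), "fx", "fy", "cx", "cy" (pixels), "k1" (the pictures are not rectified: a ray, as slopes to the right and down, at radius r is drawn at 1 + k1 r^2 times it, then the intrinsics apply), "R" (3x3) and "t" (3): a world point X has camera coordinates R X + t. Camera axes: x right, y down, z forward; pixel columns grow to the right and rows downward; lengths in mm; the calibration is good to about 2 mm. A picture is of the moment at which its call begins. There is no depth.
- sign_off(): hands the job in; it is judged then, once.
Trained networks look in a picture, given as the dict that the camera call returned (one of the last four; its "shot" number tells which), for a name from the list of things; names that differ only in an ending like _2 or _b are one class to them, and where a whole thing is asked for, a point or a joint stands for the part that bears it (a point fixed in the world has none). Each returns a list of dicts, best first, with "conf" (0 to 1); they miss things now and then, are a little off and sometimes report something else, mostly with a low value. They report only what shows in the picture. A call takes as long as a camera call. They do not tell look-alikes from the thing itself.
- spot_in(query, picture): "location" ([column, row] in pixels, amid what is visible of it).
- trace(query, picture): "pixels" (400x640 bool, what is visible of it) and "location" ([column, row] in pixels, amid what is visible of it).
The state is a dict: "clock": time; "joints": joint angles; "qd": joint speeds; "effort": joint torques, N m; "eef_pos": TCP position; "eef_rot": TCP orientation; "wrist_force": force on the tool from outside, world axes, zero at the start; "moment": the same for the moment, N m; "finger_gap": finger opening in mm; "finger_force": force on a finger pad.
Only numpy, scipy, OpenCV 4.12 (cv2) and the standard library are available. Lean on these libraries where they do the work, as an engineer would, in place of code of your own. Each camera call takes 0.05 s, during which the arm holds its last target. There are 200 camera calls.

## Working session

There is one attempt and no reset: what is moved stays moved. The work goes in short steps, Python scripts to look and compute and a tool call to move; the robot and the scene stay as the last step left them, time stands still between calls to the robot, and variables do not carry over. Pictures are saved under pics/ and viewed, at most 14 in all, crops included, and the job is handed in when it is done.

Besides the shell and the picture viewer there is one more tool, called after ">>>" as name(argument=value, ...), one argument or row to a line, values as JSON. servo_tool: Moves the arm, as the interface text tells. Its arguments: {"type":"object","properties":{"motion":{"type":"array","items":{"type":"object","properties":{"wx":{"type":"number"},"wy":{"type":"number"},"wz":{"type":"number"},"dx":{"type":"number"},"dy":{"type":"number"},"dz":{"type":"number"},"fingers":{"type":"number"}}}},"newtons":{"type":"number"}},"required":["motion"]}

```bash
mkdir -p pics
cat > h.py <<'E'
from cell import *
import numpy as np, cv2
from scipy.spatial.transform import Rotation as Ro
def ray(p,uv):
    x=np.array([(uv[0]-p["cx"])/p["fx"],(uv[1]-p["cy"])/p["fy"]]); s=x.copy()
    for _ in range(20): s=x/(1+p["k1"]*(s@s))
    R=np.array(p["R"]); return -R.T@np.array(p["t"]), R.T@np.array([s[0],s[1],1])
def at(p,uv,z):
    o,d=ray(p,uv); return (o+d*(z-o[2])/d[2])
def proj(p,X):
    c=np.array(p["R"])@np.array(X)+np.array(p["t"]); s=c[:2]/c[2]; s=s*(1+p["k1"]*(s@s))
    return np.array([s[0]*p["fx"]+p["cx"],s[1]*p["fy"]+p["cy"]])
def save(p,n,crop=None,k=1):
    im=p["image"][:,:,::-1]
    if crop: a,b,c,d=crop; im=im[b:d,a:c]
    cv2.imwrite("pics/"+n,cv2.resize(im,None,fx=k,fy=k,interpolation=cv2.INTER_CUBIC))
E
python3 - <<'E'
from h import *
P={n:camera(n) for n in("top","scene")}
for n,p in P.items():
    save(p,n+"0.png")
    print(n,"cam at",(-np.array(p["R"]).T@np.array(p["t"])).round())
    for q,h in dict(tray=12,garlic_pot=40,butter_dish=45,salt_pot=50,pot_lid=25,pepper_mill=90,spice_jar=70,tumbler=60,timer=30).items():
        for d in spot_in(q,p):
            if d["conf"]>.2: print(q,round(d["conf"],2),np.round(d["location"]),at(p,d["location"],h).round())
s=read_state();print(s["eef_rot"],s["clock"])
E
```

```text
top cam at [ 307.  -20. 1137.]
tray 0.78 [323. 167.] [624. -46.  12.]
garlic_pot 0.96 [244. 159.] [646. 129.  40.]
butter_dish 0.88 [407. 162.] [ 611. -230.   45.]
butter_dish 0.32 [282. 249.] [440.  55.  45.]
butter_dish 0.31 [325. 164.] [619. -49.  45.]
salt_pot 0.97 [284. 252.] [433.  50.  50.]
pot_lid 0.95 [173. 295.] [358. 299.  25.]
pepper_mill 0.96 [345. 237.] [450. -78.  90.]
pepper_mill 0.68 [459. 224.] [ 459. -316.   90.]
spice_jar 0.76 [216. 264.] [414. 193.  70.]
spice_jar 0.61 [186. 223.] [506. 253.  70.]
tumbler 0.56 [393. 244.] [ 430. -180.   60.]
timer 0.73 [452. 279.] [ 349. -305.   30.]
timer 0.73 [216. 262.] [424. 199.  30.]
timer 0.46 [394. 243.] [ 437. -186.   30.]
scene cam at [973.  88. 662.]
tray 0.69 [304. 244.] [635. -25.  12.]
tray 0.5 [480. 170.] [352. 319.  12.]
garlic_pot 0.56 [385. 256.] [639. 133.  40.]
butter_dish 0.85 [205. 214.] [ 634. -229.   45.]
salt_pot 0.9 [364. 174.] [463.  61.  50.]
pot_lid 0.64 [476. 170.] [368. 305.  25.]
pepper_mill 0.8 [301. 163.] [498. -66.  90.]
pepper_mill 0.77 [196. 139.] [ 484. -306.   90.]
spice_jar 0.92 [460. 214.] [532. 258.  70.]
spice_jar 0.65 [429. 177.] [455. 194.  70.]
spice_jar 0.48 [300. 245.] [669. -22.  70.]
tumbler 0.89 [265. 144.] [ 436. -168.   60.]
timer 0.6 [227. 125.] [ 370. -293.   30.]
[ 3.14154985e+00 -3.77038413e-05  2.88077068e+00] 1.0
```

View pics/top0.png

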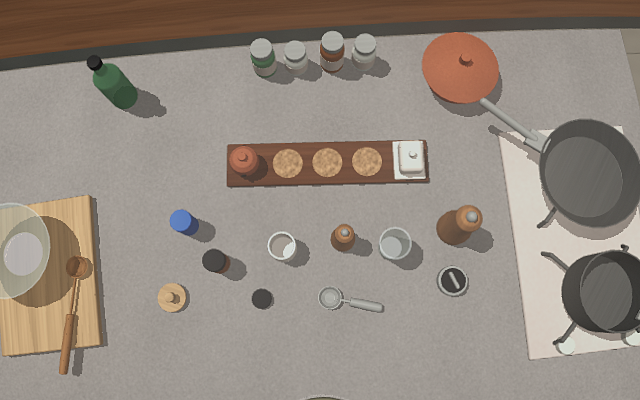

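View pics/scene0.png

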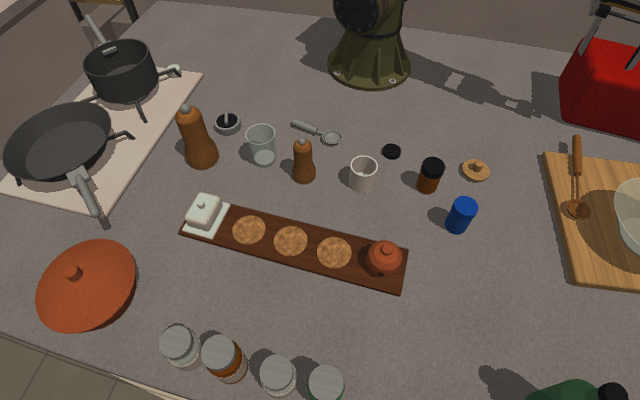

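The top picture shows two mills: the small one at (345,237) and a big one at (459,224). There are two jar candidates: the amber one with a black cap at (216,262) and a blue one at (186,223). There is also a loose black cap at (262,299). The salt pot is at (283,247), the lid at (172,297), the tumbler at (394,244) and the timer at (452,280). I choose the small mill at (345,237) and the amber jar at (216,262). Next I fit silhouettes in both views and check the choice in a close crop.

```bash
cat >> h.py <<'E'
from scipy.optimize import minimize
PROF=dict(salt_pot=[(30,0),(30,60)],pot_lid=[(20,0),(32,6),(32,14),(11,14),(11,36)],pepper_mill=[(27,0),(27,15),(20,45),(20,98),(8,112),(3,118)],
 spice_jar=[(23,0),(23,56),(24,56),(24,76)],tumbler=[(28,0),(34,85)],timer=[(33,0),(33,25),(12,36)],garlic_pot=[(33,20),(33,35)])
def sil(p,q,x,y,z0=0,S=4):
    m=np.zeros((400*S,640*S),np.uint8); a=np.linspace(0,2*np.pi,40); pr=PROF[q]
    for (r1,h1),(r2,h2) in zip(pr[:-1],pr[1:]):
        pts=np.array([proj(p,[x+r*np.cos(t),y+r*np.sin(t),z0+h]) for r,h in((r1,h1),(r2,h2)) for t in a])
        cv2.fillConvexPoly(m,cv2.convexHull(((pts+.5)*S).astype(np.int32)),1)
    return m
def fit(q,views,guess,z0=0):
    "views: list of (picture, mask)"; S=4
    M=[(p,cv2.resize(m.astype(np.uint8),None,fx=S,fy=S,interpolation=cv2.INTER_NEAREST)) for p,m in views]
    def cost(v):
        c=0
        for p,m in M:
            s=sil(p,q,v[0],v[1],z0); c+=1-(s&m).sum()/(s|m).sum()
        return c
    r=minimize(cost,guess,method="Nelder-Mead",options=dict(initial_simplex=[guess,[guess[0]+8,guess[1]],[guess[0],guess[1]+8]],xatol=.2,fatol=1e-3,maxiter=60))
    return r.x,r.fun
def near(q,p,X):
    uv=proj(p,X); L=[d for d in trace(q,p) if np.hypot(*(np.array(d["location"])-uv))<18]
    return L[0]["pixels"] if L else None
def measure(P,q,X,z0=0):
    out={}
    V=[(n,near(q,P[n],[X[0],X[1],z0+PROF[q][-1][1]/2])) for n in P]
    V=[(n,m) for n,m in V if m is not None]
    for n,m in V: r=fit(q,[(P[n],m)],list(X[:2]),z0); out[n]=(r[0].round(1),round(r[1],2))
    if len(V)>1: r=fit(q,[(P[n],m) for n,m in V],list(X[:2]),z0); out["both"]=(r[0].round(1),round(r[1],2))
    return out
E
python3 - <<'E'
from h import *
P={n:camera(n) for n in("top","scene")}
for q,X in dict(salt_pot=(440,55),pot_lid=(358,299),pepper_mill=(470,-75),spice_jar=(430,195),tumbler=(435,-178),timer=(352,-303),garlic_pot=(643,130)).items():
    print(q,measure(P,q,X,12 if q=="garlic_pot" else 0))
for n,C in dict(top=[(288,163),(327,162),(367,162)],scene=[(334,252),(291,241),(249,230)]).items():
    p=P[n]; lab=cv2.cvtColor(p["image"],cv2.COLOR_RGB2LAB).astype(int)
    for c in C:
        ref=np.median(lab[c[1]-5:c[1]+6,c[0]-5:c[0]+6].reshape(-1,3),0)
        m=(abs(lab[:,:,0]-ref[0])<45)&(np.hypot(lab[:,:,1]-128,lab[:,:,2]-128)>14)&(lab[:,:,0]>ref[0]-38)
        m=cv2.morphologyEx(m.astype(np.uint8),cv2.MORPH_CLOSE,np.ones((3,3)))
        w=np.zeros_like(m); cv2.circle(w,c,26,1,-1); k,l,s,ce=cv2.connectedComponentsWithStats(m&w)
        i=l[c[1],c[0]]; ys,xs=np.nonzero(l==i)
        W=np.array([at(p,(u,v),12)[:2] for u,v in zip(xs,ys)])
        print(n,"pad",W.mean(0).round(1),"mid",((W.max(0)+W.min(0))/2).round(1),np.ptp(W,0).round())
a=P["top"];b=P["scene"]
k=lambda p,c:cv2.resize(p["image"][c[1]:c[3],c[0]:c[2],::-1],(390,560),interpolation=cv2.INTER_CUBIC)
cv2.imwrite("pics/c.png",np.hstack([cv2.resize(a["image"][200:320,150:490,::-1],(790,280),interpolation=3)]))
c2=cv2.resize(b["image"][100:240,170:490,::-1],(790,310),interpolation=3)
cv2.imwrite("pics/c.png",np.vstack([cv2.imread("pics/c.png"),c2]))
E
```

```text
salt_pot {'top': (array([445.3,  56. ]), np.float64(0.05)), 'scene': (array([446.4,  57.6]), np.float64(0.04)), 'both': (array([445.7,  56.5]), np.float64(0.11))}
pot_lid {'top': (array([354.9, 305.4]), np.float64(0.07)), 'scene': (array([354.5, 308.5]), np.float64(0.1)), 'both': (array([354.5, 306.8]), np.float64(0.19))}
pepper_mill {'top': (array([456.5, -76.4]), np.float64(0.05)), 'scene': (array([456.9, -74.9]), np.float64(0.11)), 'both': (array([456.4, -76.1]), np.float64(0.16))}
spice_jar {'top': (array([424.2, 197.8]), np.float64(0.09)), 'scene': (array([422.6, 198.5]), np.float64(0.12)), 'both': (array([424., 198.]), np.float64(0.21))}
tumbler {'top': (array([ 429.6, -179.5]), np.float64(0.1)), 'scene': (array([ 431.6, -179.7]), np.float64(0.03)), 'both': (array([ 431.2, -179.6]), np.float64(0.14))}
timer {'top': (array([ 347.3, -305.7]), np.float64(0.12)), 'scene': (array([ 345.2, -306.6]), np.float64(0.07)), 'both': (array([ 346. , -306.1]), np.float64(0.19))}
garlic_pot {'top': (array([642.3, 129.3]), np.float64(0.06)), 'scene': (array([642.8, 131. ]), np.float64(0.06)), 'both': (array([642.6, 129.8]), np.float64(0.13))}
top pad [638.1  33.9] mid [638.1  33.5] [67. 67.]
top pad [633.6 -55.6] mid [633.8 -55.4] [67. 67.]
top pad [ 629.2 -145.6] mid [ 629.6 -145.8] [67. 67.]
scene pad [638.4  36. ] mid [637.7  35.7] [69. 67.]
scene pad [633.9 -54.1] mid [633.5 -54.6] [69. 68.]
scene pad [ 629.5 -144.1] mid [ 628.5 -144.6] [68. 69.]
```

View pics/c.png

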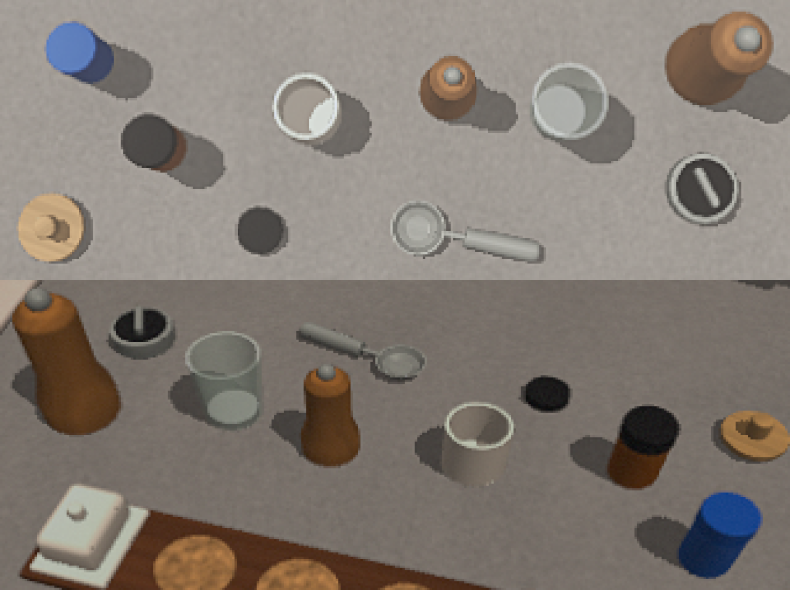

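The crop confirms it: the small mill is beside the tumbler, and the amber jar with the black cap is beside the blue one. The fits agree in both views, and the pads come out 90 mm apart. I'll turn the tool so the fingers close across the tray, moving towards the salt pot as it turns.

>>> servo_tool(
  motion=[
    {"wz": 0.07,"dy": -0.1,"fingers": -1},
    {"wz": 0.14,"dy": -0.2,"fingers": -1},
    {"wz": 0.21,"dy": -0.3,"fingers": -1},
    {"wz": 0.28,"dy": -0.4,"fingers": -1},
    {"wz": 0.35,"dy": -0.5,"fingers": -1},
    {"wz": 0.42,"dy": -0.6,"fingers": -1},
    {"wz": 0.49,"dy": -0.7,"fingers": -1},
    {"wz": 0.56,"dy": -0.8,"fingers": -1},
    {"wz": 0.63,"dy": -0.9,"fingers": -1},
    {"wz": 0.679,"dy": -1,"fingers": -1},
  ],
)

```text
schema error: expected keys wx, wy, wz, dx, dy, dz, fingers
```

>>> servo_tool(
  motion=[
    {"dx": 0,"fingers": -1},
    {"dx": -0.3,"dy": 0.25,"fingers": -1},
    {"dx": -0.6,"dy": 0.5,"fingers": -1},
    {"dx": -0.95,"dy": 0.8,"fingers": -1},
    {"dx": -0.95,"dy": 0.8,"fingers": -1},
    {"dx": -0.95,"dy": 0.8,"fingers": -1},
  ],
)

```text
schema error: expected keys wx, wy, wz, dx, dy, dz, fingers
```

>>> servo_tool(
  motion=[
    {"dx": -0.3,"dy": 0.25,"fingers": -1},
    {"dx": -0.6,"dy": 0.5,"fingers": -1},
    {"dx": -0.95,"dy": 0.8,"fingers": -1},
    {"dx": -0.95,"dy": 0.8,"fingers": -1},
    {"dx": -0.95,"dy": 0.8,"fingers": -1},
  ],
)

```text
schema error: expected keys wx, wy, wz, dx, dy, dz, fingers
```

>>> servo_tool(
  motion=[
    {"dx": -0.3,"dy": 0.25,"fingers": -1},
    {"dx": -0.6,"dy": 0.5,"fingers": -1},
    {"dx": -0.95,"dy": 0.8,"fingers": -1},
    {"dx": -0.95,"dy": 0.8,"fingers": -1},
    {"dx": -0.95,"dy": 0.8,"fingers": -1},
  ],
)

```text
schema error: expected keys wx, wy, wz, dx, dy, dz, fingers
```

>>> servo_tool(
  motion=[
    {"wx": 0,"wy": 0,"wz": 0.07,"dx": 0,"dy": -0.1,"dz": 0,"fingers": -1},
    {"wx": 0,"wy": 0,"wz": 0.21,"dx": 0,"dy": -0.3,"dz": 0,"fingers": -1},
    {"wx": 0,"wy": 0,"wz": 0.35,"dx": 0,"dy": -0.5,"dz": 0,"fingers": -1},
    {"wx": 0,"wy": 0,"wz": 0.49,"dx": 0,"dy": -0.7,"dz": 0,"fingers": -1},
    {"wx": 0,"wy": 0,"wz": 0.63,"dx": 0,"dy": -0.9,"dz": 0,"fingers": -1},
    {"wx": 0,"wy": 0,"wz": 0.679,"dx": 0,"dy": -1,"dz": 0,"fingers": -1},
    {"wx": 0,"wy": 0,"wz": 0.679,"dx": 0,"dy": -1,"dz": 0,"fingers": -1},
    {"wx": 0,"wy": 0,"wz": 0.679,"dx": 0,"dy": -1,"dz": 0,"fingers": -1},
    {"wx": 0,"wy": 0,"wz": 0.679,"dx": 0,"dy": -1,"dz": 0,"fingers": -1},
    {"wx": 0,"wy": 0,"wz": 0.679,"dx": 0,"dy": -1,"dz": 0,"fingers": -1},
  ],
)

```text
clock: 2.8
eef_pos: [116.0, 434.8, 205.5]
eef_rot: [3.142, -0.0, 1.52]
wrist_force: [-0.3, -0.4, 0.2]
finger_gap: 94.1
finger_force: 0.0
```

>>> servo_tool(
  motion=[
    {"wx": 0,"wy": 0,"wz": 0,"dx": 0,"dy": 0,"dz": 0,"fingers": -1},
    {"wx": 0,"wy": 0,"wz": 0,"dx": 0,"dy": 0,"dz": 0,"fingers": -1},
  ],
)

```text
clock: 3.0
eef_pos: [116.0, 434.8, 205.5]
eef_rot: [3.142, -0.0, 1.526]
wrist_force: [0.4, 0.2, -0.1]
finger_gap: 93.9
finger_force: 0.0
```

>>> servo_tool(
  motion=[
    {"wx": 0,"wy": 0,"wz": 0,"dx": -0.3,"dy": 0.29,"dz": 0,"fingers": -1},
    {"wx": 0,"wy": 0,"wz": 0,"dx": -0.6,"dy": 0.58,"dz": 0,"fingers": -1},
    {"wx": 0,"wy": 0,"wz": 0,"dx": -0.905,"dy": 0.869,"dz": 0,"fingers": -1},
    {"wx": 0,"wy": 0,"wz": 0,"dx": -0.905,"dy": 0.869,"dz": 0,"fingers": -1},
  ],
)

```text
clock: 3.4
eef_pos: [200.5, 337.9, 205.6]
eef_rot: [3.141, -0.0, 1.522]
wrist_force: [-0.2, -0.1, 0.9]
finger_gap: 94.1
finger_force: 0.0
```

>>> servo_tool(
  motion=[
    {"wx": 0,"wy": 0,"wz": 0,"dx": -0.3,"dy": 0.29,"dz": 0,"fingers": -1},
    {"wx": 0,"wy": 0,"wz": 0,"dx": -0.6,"dy": 0.58,"dz": 0,"fingers": -1},
    {"wx": 0,"wy": 0,"wz": 0,"dx": -0.905,"dy": 0.869,"dz": 0,"fingers": -1},
    {"wx": 0,"wy": 0,"wz": 0,"dx": -0.905,"dy": 0.869,"dz": 0,"fingers": -1},
  ],
)

```text
clock: 3.8
eef_pos: [282.9, 243.5, 205.6]
eef_rot: [3.141, 0.0, 1.52]
wrist_force: [-0.3, 0.8, 0.4]
finger_gap: 94.0
finger_force: 0.0
```

>>> servo_tool(
  motion=[
    {"wx": 0,"wy": 0,"wz": 0,"dx": -0.3,"dy": 0.29,"dz": 0,"fingers": -1},
    {"wx": 0,"wy": 0,"wz": 0,"dx": -0.6,"dy": 0.58,"dz": 0,"fingers": -1},
    {"wx": 0,"wy": 0,"wz": 0,"dx": -0.905,"dy": 0.869,"dz": 0,"fingers": -1},
    {"wx": 0,"wy": 0,"wz": 0,"dx": -0.905,"dy": 0.869,"dz": 0,"fingers": -1},
  ],
)

```text
clock: 4.2
eef_pos: [365.2, 149.4, 205.4]
eef_rot: [3.141, 0.0, 1.521]
wrist_force: [0.7, 0.4, -0.6]
finger_gap: 94.0
finger_force: 0.0
```

>>> servo_tool(
  motion=[
    {"wx": 0,"wy": 0,"wz": 0,"dx": -0.3,"dy": 0.29,"dz": 0,"fingers": -1},
    {"wx": 0,"wy": 0,"wz": 0,"dx": -0.6,"dy": 0.58,"dz": 0,"fingers": -1},
    {"wx": 0,"wy": 0,"wz": 0,"dx": -0.905,"dy": 0.869,"dz": 0,"fingers": -1},
    {"wx": 0,"wy": 0,"wz": 0,"dx": -0.905,"dy": 0.869,"dz": 0,"fingers": -1},
    {"wx": 0,"wy": 0,"wz": 0,"dx": -0.905,"dy": 0.869,"dz": 0,"fingers": -1},
  ],
)

```text
clock: 4.7
eef_pos: [445.6, 57.5, 205.1]
eef_rot: [-3.141, -0.0, 1.523]
wrist_force: [0.7, 1.4, -0.1]
finger_gap: 93.7
finger_force: 0.0
```

>>> servo_tool(
  motion=[
    {"wx": 0,"wy": 0,"wz": 0,"dx": 0.01,"dy": 0,"dz": 0.3,"fingers": -1},
    {"wx": 0,"wy": 0,"wz": 0,"dx": 0,"dy": 0,"dz": 0.6,"fingers": -1},
    {"wx": 0,"wy": 0,"wz": 0,"dx": 0,"dy": 0,"dz": 0.92,"fingers": -1},
    {"wx": 0,"wy": 0,"wz": 0,"dx": 0,"dy": 0,"dz": 0.92,"fingers": -1},
  ],
)

```text
clock: 5.1
eef_pos: [443.3, 58.1, 110.6]
eef_rot: [-3.136, 0.0, 1.525]
wrist_force: [-0.7, -0.1, 1.0]
finger_gap: 94.1
finger_force: 0.0
```

>>> servo_tool(
  motion=[
    {"wx": 0,"wy": 0,"wz": 0,"dx": 0,"dy": 0,"dz": 0.3,"fingers": -1},
    {"wx": 0,"wy": 0,"wz": 0,"dx": 0,"dy": 0,"dz": 0.6,"fingers": -1},
    {"wx": 0,"wy": 0,"wz": 0,"dx": 0,"dy": 0,"dz": 0.915,"fingers": -1},
    {"wx": 0,"wy": 0,"wz": 0,"dx": 0,"dy": 0,"dz": 0.915,"fingers": -1},
    {"wx": 0,"wy": 0,"wz": 0,"dx": 0,"dy": 0,"dz": 0.915,"fingers": -1},
  ],
)

```text
clock: 5.6
eef_pos: [446.4, 57.3, 23.6]
eef_rot: [3.141, -0.0, 1.524]
wrist_force: [0.2, 0.1, 0.8]
finger_gap: 94.2
finger_force: 0.0
```

>>> servo_tool(
  newtons=15,
  motion=[
    {"wx": 0,"wy": 0,"wz": 0,"dx": 0,"dy": 0,"dz": 0,"fingers": 1},
    {"wx": 0,"wy": 0,"wz": 0,"dx": 0,"dy": 0,"dz": 0,"fingers": 1},
    {"wx": 0,"wy": 0,"wz": 0,"dx": 0,"dy": 0,"dz": 0,"fingers": 1},
    {"wx": 0,"wy": 0,"wz": 0,"dx": 0,"dy": 0,"dz": 0,"fingers": 1},
    {"wx": 0,"wy": 0,"wz": 0,"dx": 0,"dy": 0,"dz": 0,"fingers": 1},
    {"wx": 0,"wy": 0,"wz": 0,"dx": 0,"dy": 0,"dz": 0,"fingers": 1},
    {"wx": 0,"wy": 0,"wz": 0,"dx": 0,"dy": 0,"dz": 0,"fingers": 1},
    {"wx": 0,"wy": 0,"wz": 0,"dx": 0,"dy": 0,"dz": 0,"fingers": 1},
  ],
)

```text
clock: 6.4
eef_pos: [446.0, 56.5, 22.2]
eef_rot: [3.141, 0.0, 1.523]
wrist_force: [-2.1, -0.2, 5.9]
finger_gap: 58.4
finger_force: 15.0
```

>>> servo_tool(
  motion=[
    {"wx": 0,"wy": 0,"wz": 0,"dx": 0,"dy": 0,"dz": -0.1,"fingers": 1},
    {"wx": 0,"wy": 0,"wz": 0,"dx": 0,"dy": 0,"dz": -0.4,"fingers": 1},
    {"wx": 0,"wy": 0,"wz": 0,"dx": 0,"dy": 0,"dz": -0.7,"fingers": 1},
    {"wx": 0,"wy": 0,"wz": 0,"dx": 0,"dy": 0,"dz": -0.9,"fingers": 1},
    {"wx": 0,"wy": 0,"wz": 0,"dx": 0,"dy": 0,"dz": -0.9,"fingers": 1},
  ],
)

```text
clock: 6.9
eef_pos: [447.0, 56.6, 114.5]
eef_rot: [3.137, -0.0, 1.523]
wrist_force: [0.2, 0.3, -2.3]
finger_gap: 58.2
finger_force: 15.0
```

>>> servo_tool(
  motion=[
    {"wx": 0,"wy": 0,"wz": 0,"dx": -0.1,"dy": 0.18,"dz": 0,"fingers": 1},
    {"wx": 0,"wy": 0,"wz": 0,"dx": -0.26,"dy": 0.5,"dz": 0,"fingers": 1},
    {"wx": 0,"wy": 0,"wz": 0,"dx": -0.42,"dy": 0.8,"dz": 0,"fingers": 1},
    {"wx": 0,"wy": 0,"wz": 0,"dx": -0.511,"dy": 0.964,"dz": 0,"fingers": 1},
  ],
)

```text
clock: 7.3
eef_pos: [540.7, -0.4, 110.5]
eef_rot: [-3.14, 0.0, 1.522]
wrist_force: [0.2, -0.2, -1.7]
finger_gap: 58.7
finger_force: 15.0
```

>>> servo_tool(
  motion=[
    {"wx": 0,"wy": 0,"wz": 0,"dx": -0.16,"dy": 0.3,"dz": 0,"fingers": 1},
    {"wx": 0,"wy": 0,"wz": 0,"dx": -0.32,"dy": 0.6,"dz": 0,"fingers": 1},
    {"wx": 0,"wy": 0,"wz": 0,"dx": -0.45,"dy": 0.86,"dz": 0,"fingers": 1},
    {"wx": 0,"wy": 0,"wz": 0,"dx": -0.511,"dy": 0.964,"dz": 0,"fingers": 1},
    {"wx": 0,"wy": 0,"wz": 0,"dx": -0.511,"dy": 0.964,"dz": 0,"fingers": 1},
    {"wx": 0,"wy": 0,"wz": 0,"dx": -0.511,"dy": 0.964,"dz": 0,"fingers": 1},
  ],
)

```text
clock: 7.9
eef_pos: [632.7, -54.5, 110.6]
eef_rot: [-3.14, -0.0, 1.523]
wrist_force: [0.0, -0.2, -0.7]
finger_gap: 58.5
finger_force: 15.0
```

Run:
```python
from h import *
s=read_state();print(s["eef_pos"],s["eef_rot"],s["finger_gap"],s["finger_force"],s["wrist_force"])
p=camera("scene"); save(p,"s1.png",(180,60,440,260),3)
print(measure({"scene":p},"salt_pot",(633.7,-54.9),s["eef_pos"][2]-22))
```

```text
[632.69691227 -54.5112733  110.63405414] [-3.13955371e+00 -2.58013029e-04  1.52271646e+00] 58.53275244934858 14.992820620536804 [ 0.03693769 -0.17140844 -0.68889655]
{'scene': (array([631.8, -49.7]), np.float64(0.65))}
```

View pics/s1.png

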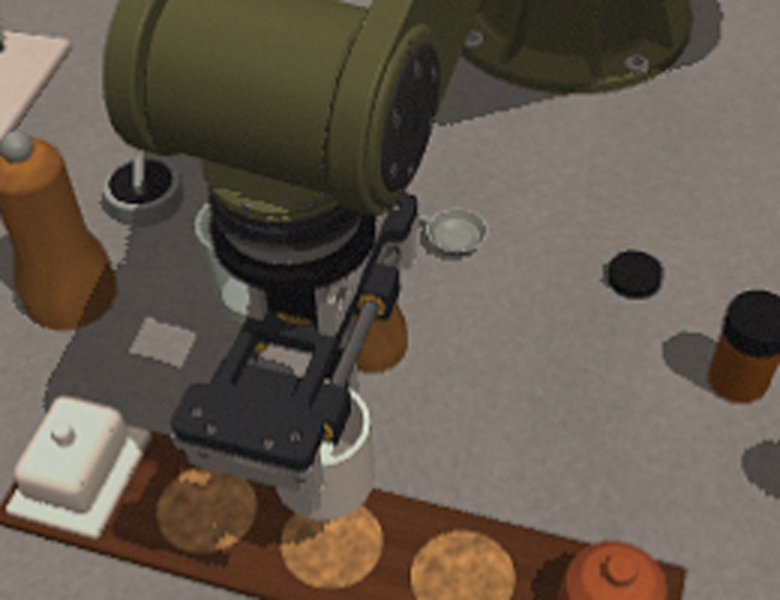

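The pot hangs upright between the fingers, just above the middle pad at crop (332,545). I lower it now.

>>> servo_tool(
  motion=[
    {"wx": 0,"wy": 0,"wz": 0,"dx": 0,"dy": 0.01,"dz": 0.25,"fingers": 1},
    {"wx": 0,"wy": 0,"wz": 0,"dx": 0,"dy": 0.01,"dz": 0.5,"fingers": 1},
    {"wx": 0,"wy": 0,"wz": 0,"dx": 0,"dy": 0.01,"dz": 0.65,"fingers": 1},
    {"wx": 0,"wy": 0,"wz": 0,"dx": 0,"dy": 0.01,"dz": 0.71,"fingers": 1},
    {"wx": 0,"wy": 0,"wz": 0,"dx": 0,"dy": 0.01,"dz": 0.74,"fingers": 1},
    {"wx": 0,"wy": 0,"wz": 0,"dx": 0,"dy": 0.01,"dz": 0.75,"fingers": 1},
    {"wx": 0,"wy": 0,"wz": 0,"dx": 0,"dy": 0.01,"dz": 0.76,"fingers": 1},
    {"wx": 0,"wy": 0,"wz": 0,"dx": 0,"dy": 0.01,"dz": 0.76,"fingers": 1},
    {"wx": 0,"wy": 0,"wz": 0,"dx": 0,"dy": 0.01,"dz": 0.76,"fingers": 1},
  ],
)

```text
clock: 8.9
eef_pos: [634.7, -54.9, 36.4]
eef_rot: [3.141, 0.0, 1.523]
wrist_force: [0.3, -0.5, -1.9]
finger_gap: 58.5
finger_force: 15.0
```

>>> servo_tool(
  motion=[
    {"wx": 0,"wy": 0,"wz": 0,"dx": 0,"dy": -0.007,"dz": 0.01,"fingers": 1},
    {"wx": 0,"wy": 0,"wz": 0,"dx": 0,"dy": -0.007,"dz": 0.02,"fingers": 1},
    {"wx": 0,"wy": 0,"wz": 0,"dx": 0,"dy": -0.007,"dz": 0.02,"fingers": 1},
    {"wx": 0,"wy": 0,"wz": 0,"dx": 0,"dy": -0.007,"dz": 0.02,"fingers": 1},
  ],
)

```text
clock: 9.3
eef_pos: [633.9, -54.9, 34.3]
eef_rot: [3.141, 0.0, 1.523]
wrist_force: [-2.6, -0.1, 4.5]
finger_gap: 58.3
finger_force: 15.0
```

Contact, so I open and go up 100 mm.

>>> servo_tool(
  motion=[
    {"wx": 0,"wy": 0,"wz": 0,"dx": 0,"dy": 0,"dz": 0,"fingers": -1},
    {"wx": 0,"wy": 0,"wz": 0,"dx": 0,"dy": 0,"dz": 0,"fingers": -1},
    {"wx": 0,"wy": 0,"wz": 0,"dx": 0,"dy": 0,"dz": 0,"fingers": -1},
    {"wx": 0,"wy": 0,"wz": 0,"dx": 0,"dy": 0,"dz": 0,"fingers": -1},
    {"wx": 0,"wy": 0,"wz": 0,"dx": 0,"dy": 0,"dz": 0,"fingers": -1},
    {"wx": 0,"wy": 0,"wz": 0,"dx": 0,"dy": 0,"dz": -0.3,"fingers": -1},
    {"wx": 0,"wy": 0,"wz": 0,"dx": 0,"dy": 0,"dz": -0.65,"fingers": -1},
    {"wx": 0,"wy": 0,"wz": 0,"dx": 0,"dy": 0,"dz": -1,"fingers": -1},
    {"wx": 0,"wy": 0,"wz": 0,"dx": 0,"dy": 0,"dz": -1,"fingers": -1},
    {"wx": 0,"wy": 0,"wz": 0,"dx": 0,"dy": 0,"dz": -1,"fingers": -1},
  ],
)

```text
clock: 10.3
eef_pos: [634.0, -54.9, 134.3]
eef_rot: [3.141, 0.0, 1.523]
wrist_force: [-0.6, -0.0, -1.0]
finger_gap: 93.9
finger_force: 0.0
```

>>> servo_tool(
  motion=[
    {"wx": 0,"wy": 0,"wz": 0,"dx": 0.29,"dy": -0.25,"dz": 0,"fingers": -1},
    {"wx": 0,"wy": 0,"wz": 0,"dx": 0.58,"dy": -0.5,"dz": 0,"fingers": -1},
    {"wx": 0,"wy": 0,"wz": 0,"dx": 0.87,"dy": -0.741,"dz": 0,"fingers": -1},
    {"wx": 0,"wy": 0,"wz": 0,"dx": 0.87,"dy": -0.741,"dz": 0,"fingers": -1},
  ],
)

```text
clock: 10.7
eef_pos: [561.5, 38.4, 132.6]
eef_rot: [-3.139, -0.0, 1.526]
wrist_force: [0.2, -0.8, 0.5]
finger_gap: 93.9
finger_force: 0.0
```

>>> servo_tool(
  motion=[
    {"wx": 0,"wy": 0,"wz": 0,"dx": 0.29,"dy": -0.25,"dz": 0,"fingers": -1},
    {"wx": 0,"wy": 0,"wz": 0,"dx": 0.58,"dy": -0.5,"dz": 0,"fingers": -1},
    {"wx": 0,"wy": 0,"wz": 0,"dx": 0.87,"dy": -0.741,"dz": 0,"fingers": -1},
    {"wx": 0,"wy": 0,"wz": 0,"dx": 0.87,"dy": -0.741,"dz": 0,"fingers": -1},
  ],
)

```text
clock: 11.1
eef_pos: [492.1, 128.1, 132.9]
eef_rot: [-3.139, 0.0, 1.526]
wrist_force: [-0.0, -0.9, -0.8]
finger_gap: 94.3
finger_force: 0.0
```

>>> servo_tool(
  motion=[
    {"wx": 0,"wy": 0,"wz": 0,"dx": 0.29,"dy": -0.25,"dz": 0,"fingers": -1},
    {"wx": 0,"wy": 0,"wz": 0,"dx": 0.58,"dy": -0.5,"dz": 0,"fingers": -1},
    {"wx": 0,"wy": 0,"wz": 0,"dx": 0.87,"dy": -0.741,"dz": 0,"fingers": -1},
    {"wx": 0,"wy": 0,"wz": 0,"dx": 0.87,"dy": -0.741,"dz": 0,"fingers": -1},
  ],
)

```text
clock: 11.5
eef_pos: [422.8, 218.2, 133.1]
eef_rot: [-3.14, 0.0, 1.525]
wrist_force: [-0.2, 0.3, -0.8]
finger_gap: 93.7
finger_force: 0.0
```

>>> servo_tool(
  motion=[
    {"wx": 0,"wy": 0,"wz": 0,"dx": 0.29,"dy": -0.25,"dz": 0,"fingers": -1},
    {"wx": 0,"wy": 0,"wz": 0,"dx": 0.58,"dy": -0.5,"dz": 0,"fingers": -1},
    {"wx": 0,"wy": 0,"wz": 0,"dx": 0.87,"dy": -0.741,"dz": 0,"fingers": -1},
    {"wx": 0,"wy": 0,"wz": 0,"dx": 0.87,"dy": -0.741,"dz": 0,"fingers": -1},
    {"wx": 0,"wy": 0,"wz": 0,"dx": 0.87,"dy": -0.741,"dz": 0,"fingers": -1},
    {"wx": 0,"wy": 0,"wz": 0,"dx": 0.87,"dy": -0.741,"dz": 0,"fingers": -1},
  ],
)

```text
clock: 12.1
eef_pos: [355.4, 306.1, 133.5]
eef_rot: [-3.141, 0.001, 1.522]
wrist_force: [-0.5, 0.1, 1.3]
finger_gap: 94.0
finger_force: 0.0
```

Run:
```python
from h import *
P={n:camera(n) for n in("top","scene")}
print(read_state()["eef_pos"])
print(measure(P,"salt_pot",(633.7,-54.9),12)); print(measure({"scene":P["scene"]},"pot_lid",(354.7,307)))
```

```text
[355.30058513 306.08394013 133.71557117]
{'top': (array([632.9, -55.4]), np.float64(0.04)), 'scene': (array([633.6, -54.5]), np.float64(0.05)), 'both': (array([633.5, -54.9]), np.float64(0.1))}
{'scene': (array([352.5, 307.4]), np.float64(0.1))}
```

The pot stands centred to about 0.5 mm. I go down onto the lid knob.

>>> servo_tool(
  motion=[
    {"wx": 0,"wy": 0,"wz": 0,"dx": 0,"dy": 0,"dz": 0.3,"fingers": -1},
    {"wx": 0,"wy": 0,"wz": 0,"dx": 0,"dy": 0,"dz": 0.6,"fingers": -1},
    {"wx": 0,"wy": 0,"wz": 0,"dx": 0,"dy": 0,"dz": 0.6,"fingers": -1},
  ],
)

```text
clock: 12.65
eef_pos: [353.2, 305.6, 71.2]
eef_rot: [-3.137, 0.004, 1.522]
wrist_force: [-0.5, -0.1, 0.4]
finger_gap: 94.4
finger_force: 0.0
```

>>> servo_tool(
  motion=[
    {"wx": 0,"wy": 0,"wz": 0,"dx": 0,"dy": 0,"dz": 0.3,"fingers": -1},
    {"wx": 0,"wy": 0,"wz": 0,"dx": 0,"dy": 0,"dz": 0.5,"fingers": -1},
    {"wx": 0,"wy": 0,"wz": 0,"dx": 0,"dy": 0,"dz": 0.565,"fingers": -1},
    {"wx": 0,"wy": 0,"wz": 0,"dx": 0,"dy": 0,"dz": 0.565,"fingers": -1},
    {"wx": 0,"wy": 0,"wz": 0,"dx": 0,"dy": 0,"dz": 0.565,"fingers": -1},
    {"wx": 0,"wy": 0,"wz": 0,"dx": 0,"dy": 0,"dz": 0.565,"fingers": -1},
    {"wx": 0,"wy": 0,"wz": 0,"dx": 0,"dy": 0,"dz": 0.565,"fingers": -1},
  ],
)

```text
clock: 13.35
eef_pos: [354.9, 307.3, 18.3]
eef_rot: [3.141, -0.001, 1.523]
wrist_force: [-0.7, 0.3, 0.9]
finger_gap: 94.0
finger_force: 0.0
```

>>> servo_tool(
  newtons=8,
  motion=[
    {"wx": 0,"wy": 0,"wz": 0,"dx": 0,"dy": 0,"dz": 0,"fingers": 1},
    {"wx": 0,"wy": 0,"wz": 0,"dx": 0,"dy": 0,"dz": 0,"fingers": 1},
    {"wx": 0,"wy": 0,"wz": 0,"dx": 0,"dy": 0,"dz": 0,"fingers": 1},
    {"wx": 0,"wy": 0,"wz": 0,"dx": 0,"dy": 0,"dz": 0,"fingers": 1},
    {"wx": 0,"wy": 0,"wz": 0,"dx": 0,"dy": 0,"dz": 0,"fingers": 1},
    {"wx": 0,"wy": 0,"wz": 0,"dx": 0,"dy": 0,"dz": 0,"fingers": 1},
    {"wx": 0,"wy": 0,"wz": 0,"dx": 0,"dy": 0,"dz": 0,"fingers": 1},
    {"wx": 0,"wy": 0,"wz": 0,"dx": 0,"dy": 0,"dz": 0,"fingers": 1},
    {"wx": 0,"wy": 0,"wz": 0,"dx": 0,"dy": 0,"dz": 0,"fingers": 1},
    {"wx": 0,"wy": 0,"wz": 0,"dx": 0,"dy": 0,"dz": 0,"fingers": 1},
  ],
)

```text
clock: 14.35
eef_pos: [354.5, 307.0, 17.5]
eef_rot: [3.142, -0.0, 1.523]
wrist_force: [-0.3, 0.3, 0.7]
finger_gap: 21.7
finger_force: 8.0
```

>>> servo_tool(
  motion=[
    {"wx": 0,"wy": 0,"wz": 0,"dx": 0,"dy": 0,"dz": 0,"fingers": 1},
    {"wx": 0,"wy": 0,"wz": 0,"dx": 0,"dy": 0,"dz": 0,"fingers": 1},
  ],
)

```text
clock: 14.55
eef_pos: [354.5, 307.0, 17.5]
eef_rot: [3.142, -0.0, 1.523]
wrist_force: [0.6, -0.5, -1.2]
finger_gap: 21.6
finger_force: 8.0
```

>>> servo_tool(
  motion=[
    {"wx": 0,"wy": 0,"wz": 0,"dx": 0,"dy": 0,"dz": -0.1,"fingers": 1},
    {"wx": 0,"wy": 0,"wz": 0,"dx": 0,"dy": 0,"dz": -0.35,"fingers": 1},
    {"wx": 0,"wy": 0,"wz": 0,"dx": 0,"dy": 0,"dz": -0.7,"fingers": 1},
    {"wx": 0,"wy": 0,"wz": 0,"dx": 0,"dy": 0,"dz": -1,"fingers": 1},
    {"wx": 0,"wy": 0,"wz": 0,"dx": 0,"dy": 0,"dz": -1,"fingers": 1},
    {"wx": 0,"wy": 0,"wz": 0,"dx": 0,"dy": 0,"dz": -1,"fingers": 1},
  ],
)

```text
clock: 15.15
eef_pos: [354.5, 307.0, 117.9]
eef_rot: [3.141, -0.001, 1.523]
wrist_force: [-0.5, -0.5, -0.6]
finger_gap: 21.8
finger_force: 8.0
```

>>> servo_tool(
  motion=[
    {"wx": 0,"wy": 0,"wz": 0,"dx": -0.15,"dy": 0.13,"dz": 0,"fingers": 1},
    {"wx": 0,"wy": 0,"wz": 0,"dx": -0.4,"dy": 0.34,"dz": 0,"fingers": 1},
    {"wx": 0,"wy": 0,"wz": 0,"dx": -0.65,"dy": 0.55,"dz": 0,"fingers": 1},
    {"wx": 0,"wy": 0,"wz": 0,"dx": -0.87,"dy": 0.74,"dz": 0,"fingers": 1},
  ],
)

```text
clock: 15.55
eef_pos: [424.2, 215.1, 116.2]
eef_rot: [-3.14, 0.001, 1.523]
wrist_force: [0.5, 0.9, -0.0]
finger_gap: 21.7
finger_force: 8.0
```

>>> servo_tool(
  motion=[
    {"wx": 0,"wy": 0,"wz": 0,"dx": -0.22,"dy": 0.19,"dz": 0,"fingers": 1},
    {"wx": 0,"wy": 0,"wz": 0,"dx": -0.44,"dy": 0.37,"dz": 0,"fingers": 1},
    {"wx": 0,"wy": 0,"wz": 0,"dx": -0.66,"dy": 0.56,"dz": 0,"fingers": 1},
    {"wx": 0,"wy": 0,"wz": 0,"dx": -0.87,"dy": 0.74,"dz": 0,"fingers": 1},
  ],
)

```text
clock: 15.95
eef_pos: [493.9, 124.9, 116.1]
eef_rot: [-3.139, 0.001, 1.523]
wrist_force: [0.8, -0.2, -1.0]
finger_gap: 21.4
finger_force: 8.0
```

>>> servo_tool(
  motion=[
    {"wx": 0,"wy": 0,"wz": 0,"dx": -0.22,"dy": 0.19,"dz": 0,"fingers": 1},
    {"wx": 0,"wy": 0,"wz": 0,"dx": -0.44,"dy": 0.37,"dz": 0,"fingers": 1},
    {"wx": 0,"wy": 0,"wz": 0,"dx": -0.66,"dy": 0.56,"dz": 0,"fingers": 1},
    {"wx": 0,"wy": 0,"wz": 0,"dx": -0.87,"dy": 0.74,"dz": 0,"fingers": 1},
  ],
)

```text
clock: 16.35
eef_pos: [563.6, 34.5, 115.9]
eef_rot: [-3.139, 0.0, 1.523]
wrist_force: [0.5, 0.5, -1.0]
finger_gap: 21.6
finger_force: 8.0
```

>>> servo_tool(
  motion=[
    {"wx": 0,"wy": 0,"wz": 0,"dx": -0.22,"dy": 0.19,"dz": 0,"fingers": 1},
    {"wx": 0,"wy": 0,"wz": 0,"dx": -0.44,"dy": 0.37,"dz": 0,"fingers": 1},
    {"wx": 0,"wy": 0,"wz": 0,"dx": -0.66,"dy": 0.56,"dz": 0,"fingers": 1},
    {"wx": 0,"wy": 0,"wz": 0,"dx": -0.8,"dy": 0.68,"dz": 0,"fingers": 1},
    {"wx": 0,"wy": 0,"wz": 0,"dx": -0.87,"dy": 0.74,"dz": 0,"fingers": 1},
    {"wx": 0,"wy": 0,"wz": 0,"dx": -0.87,"dy": 0.74,"dz": 0,"fingers": 1},
    {"wx": 0,"wy": 0,"wz": 0,"dx": -0.87,"dy": 0.74,"dz": 0,"fingers": 1},
    {"wx": 0,"wy": 0,"wz": 0,"dx": -0.87,"dy": 0.74,"dz": 0,"fingers": 1},
  ],
)

```text
clock: 17.15
eef_pos: [633.0, -53.9, 117.4]
eef_rot: [-3.141, -0.0, 1.524]
wrist_force: [-0.2, -0.2, -0.8]
finger_gap: 21.7
finger_force: 8.0
```

Run:
```python
from h import *
p=camera("scene"); s=read_state();print(s["eef_pos"],s["finger_gap"]); save(p,"s2.png",(220,140,380,280),4)
print(measure({"scene":p},"pot_lid",s["eef_pos"],s["eef_pos"][2]-17.5))
```

```text
[633.10317131 -54.00573427 117.49667989] 21.71134001364827
{'scene': (array([632.6, -52. ]), np.float64(0.58))}
```

View pics/s2.png

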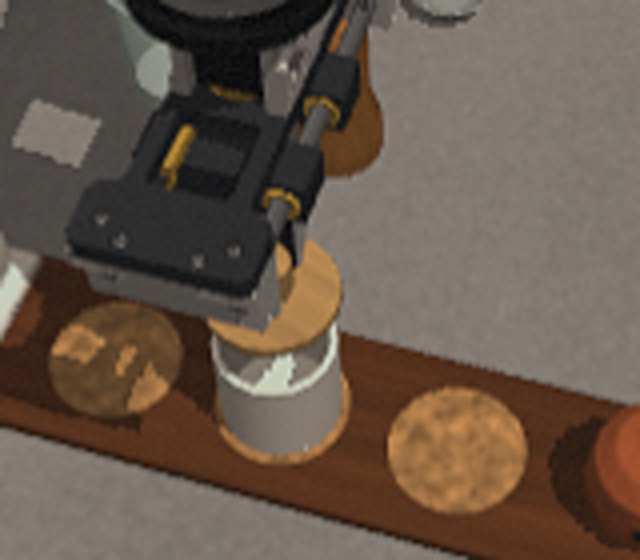

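The lid hangs level over the pot mouth at crop (278,330). I lower it 34 mm to seat it.

>>> servo_tool(
  motion=[
    {"wx": 0,"wy": 0,"wz": 0,"dx": 0,"dy": 0,"dz": 0.1,"fingers": 1},
    {"wx": 0,"wy": 0,"wz": 0,"dx": 0,"dy": 0,"dz": 0.2,"fingers": 1},
    {"wx": 0,"wy": 0,"wz": 0,"dx": 0,"dy": 0,"dz": 0.27,"fingers": 1},
    {"wx": 0,"wy": 0,"wz": 0,"dx": 0,"dy": 0,"dz": 0.3,"fingers": 1},
    {"wx": 0,"wy": 0,"wz": 0,"dx": 0,"dy": 0,"dz": 0.32,"fingers": 1},
    {"wx": 0,"wy": 0,"wz": 0,"dx": 0,"dy": 0,"dz": 0.33,"fingers": 1},
    {"wx": 0,"wy": 0,"wz": 0,"dx": 0,"dy": 0,"dz": 0.335,"fingers": 1},
    {"wx": 0,"wy": 0,"wz": 0,"dx": 0,"dy": 0,"dz": 0.335,"fingers": 1},
    {"wx": 0,"wy": 0,"wz": 0,"dx": 0,"dy": 0,"dz": 0.335,"fingers": 1},
  ],
)

```text
clock: 18.15
eef_pos: [633.5, -54.8, 84.2]
eef_rot: [3.141, 0.0, 1.523]
wrist_force: [-0.7, 0.2, -0.6]
finger_gap: 21.7
finger_force: 8.0
```

>>> servo_tool(
  motion=[
    {"wx": 0,"wy": 0,"wz": 0,"dx": 0,"dy": 0,"dz": 0.007,"fingers": 1},
    {"wx": 0,"wy": 0,"wz": 0,"dx": 0,"dy": 0,"dz": 0.007,"fingers": 1},
    {"wx": 0,"wy": 0,"wz": 0,"dx": 0,"dy": 0,"dz": 0.007,"fingers": -1},
    {"wx": 0,"wy": 0,"wz": 0,"dx": 0,"dy": 0,"dz": 0.007,"fingers": -1},
    {"wx": 0,"wy": 0,"wz": 0,"dx": 0,"dy": 0,"dz": 0.007,"fingers": -1},
    {"wx": 0,"wy": 0,"wz": 0,"dx": 0,"dy": 0,"dz": 0.007,"fingers": -1},
    {"wx": 0,"wy": 0,"wz": 0,"dx": 0,"dy": 0,"dz": -0.2,"fingers": -1},
    {"wx": 0,"wy": 0,"wz": 0,"dx": 0,"dy": 0,"dz": -0.45,"fingers": -1},
    {"wx": 0,"wy": 0,"wz": 0,"dx": 0,"dy": 0,"dz": -0.5,"fingers": -1},
    {"wx": 0,"wy": 0,"wz": 0,"dx": 0,"dy": 0,"dz": -0.5,"fingers": -1},
  ],
)

```text
clock: 19.15
eef_pos: [633.7, -54.9, 134.4]
eef_rot: [3.14, 0.0, 1.523]
wrist_force: [-0.7, -0.5, 0.5]
finger_gap: 81.9
finger_force: 0.0
```

>>> servo_tool(
  motion=[
    {"wx": 0,"wy": 0,"wz": 0,"dx": 0.27,"dy": -0.25,"dz": 0,"fingers": -1},
    {"wx": 0,"wy": 0,"wz": 0,"dx": 0.54,"dy": -0.5,"dz": 0,"fingers": -1},
    {"wx": 0,"wy": 0,"wz": 0,"dx": 0.808,"dy": -0.74,"dz": 0,"fingers": -1},
    {"wx": 0,"wy": 0,"wz": 0,"dx": 0.808,"dy": -0.74,"dz": 0,"fingers": -1},
  ],
)

```text
clock: 19.55
eef_pos: [561.0, 32.0, 132.7]
eef_rot: [-3.139, -0.0, 1.526]
wrist_force: [-0.1, -1.4, -0.0]
finger_gap: 94.1
finger_force: 0.0
```

>>> servo_tool(
  motion=[
    {"wx": 0,"wy": 0,"wz": 0,"dx": 0.27,"dy": -0.25,"dz": 0,"fingers": -1},
    {"wx": 0,"wy": 0,"wz": 0,"dx": 0.54,"dy": -0.5,"dz": 0,"fingers": -1},
    {"wx": 0,"wy": 0,"wz": 0,"dx": 0.808,"dy": -0.74,"dz": 0,"fingers": -1},
    {"wx": 0,"wy": 0,"wz": 0,"dx": 0.808,"dy": -0.74,"dz": 0,"fingers": -1},
  ],
)

```text
clock: 19.95
eef_pos: [491.3, 115.6, 133.0]
eef_rot: [-3.14, 0.0, 1.525]
wrist_force: [0.3, 0.8, 0.3]
finger_gap: 94.1
finger_force: 0.0
```

>>> servo_tool(
  motion=[
    {"wx": 0,"wy": 0,"wz": 0,"dx": 0.27,"dy": -0.25,"dz": 0,"fingers": -1},
    {"wx": 0,"wy": 0,"wz": 0,"dx": 0.54,"dy": -0.5,"dz": 0,"fingers": -1},
    {"wx": 0,"wy": 0,"wz": 0,"dx": 0.808,"dy": -0.74,"dz": 0,"fingers": -1},
    {"wx": 0,"wy": 0,"wz": 0,"dx": 0.808,"dy": -0.74,"dz": 0,"fingers": -1},
    {"wx": 0,"wy": 0,"wz": 0,"dx": 0.808,"dy": -0.74,"dz": 0,"fingers": -1},
    {"wx": 0,"wy": 0,"wz": 0,"dx": 0.808,"dy": -0.74,"dz": 0,"fingers": -1},
  ],
)

```text
clock: 20.55
eef_pos: [424.1, 197.1, 133.5]
eef_rot: [-3.141, 0.0, 1.522]
wrist_force: [0.0, -0.4, 0.1]
finger_gap: 94.0
finger_force: 0.0
```

Run:
```python
from h import *
P={n:camera(n) for n in("top","scene")}; print(read_state()["eef_pos"])
save(P["scene"],"s3.png",(220,140,500,280),2.8)
print(measure(P,"pot_lid",(633.5,-54.9),66)); print(measure({"scene":P["scene"]},"spice_jar",(423.5,198)))
```

```text
[424.00183913 197.09336794 133.65430618]
{'top': (array([633.3, -56.4]), np.float64(0.08)), 'scene': (array([633.5, -54.4]), np.float64(0.06)), 'both': (array([633.3, -55.4]), np.float64(0.15))}
{'scene': (array([424.5, 200.1]), np.float64(0.11))}
```

View pics/s3.png

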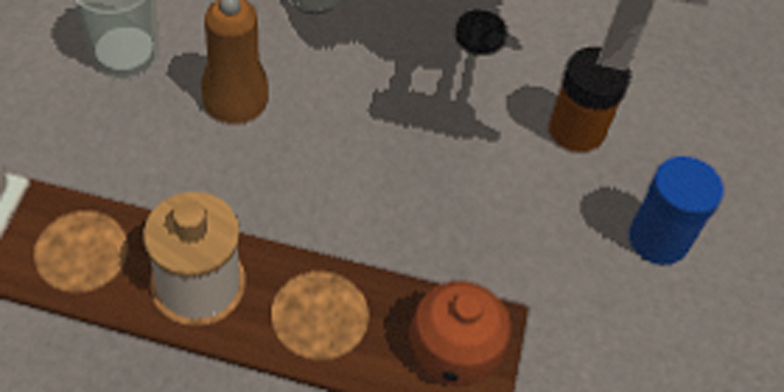

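The lid is seated level on the pot, at crop (190,240). I go down on the amber jar.

>>> servo_tool(
  motion=[
    {"wx": 0,"wy": 0,"wz": 0,"dx": 0,"dy": 0,"dz": 0.3,"fingers": -1},
    {"wx": 0,"wy": 0,"wz": 0,"dx": 0,"dy": 0,"dz": 0.6,"fingers": -1},
    {"wx": 0,"wy": 0,"wz": 0,"dx": 0,"dy": 0,"dz": 0.6,"fingers": -1},
  ],
)

```text
clock: 21.1
eef_pos: [421.7, 197.0, 71.1]
eef_rot: [-3.136, 0.002, 1.522]
wrist_force: [0.1, -0.3, -0.5]
finger_gap: 94.1
finger_force: 0.0
```

>>> servo_tool(
  motion=[
    {"wx": 0,"wy": 0,"wz": 0,"dx": 0,"dy": 0,"dz": 0.3,"fingers": -1},
    {"wx": 0,"wy": 0,"wz": 0,"dx": 0,"dy": 0,"dz": 0.5,"fingers": -1},
    {"wx": 0,"wy": 0,"wz": 0,"dx": 0,"dy": 0,"dz": 0.57,"fingers": -1},
    {"wx": 0,"wy": 0,"wz": 0,"dx": 0,"dy": 0,"dz": 0.57,"fingers": -1},
    {"wx": 0,"wy": 0,"wz": 0,"dx": 0,"dy": 0,"dz": 0.57,"fingers": -1},
    {"wx": 0,"wy": 0,"wz": 0,"dx": 0,"dy": 0,"dz": 0.57,"fingers": -1},
  ],
)

```text
clock: 21.7
eef_pos: [424.0, 198.2, 18.2]
eef_rot: [3.14, -0.001, 1.523]
wrist_force: [0.5, 0.7, 0.3]
finger_gap: 93.5
finger_force: 0.0
```

>>> servo_tool(
  newtons=15,
  motion=[
    {"wx": 0,"wy": 0,"wz": 0,"dx": 0,"dy": 0,"dz": 0,"fingers": 1},
    {"wx": 0,"wy": 0,"wz": 0,"dx": 0,"dy": 0,"dz": 0,"fingers": 1},
    {"wx": 0,"wy": 0,"wz": 0,"dx": 0,"dy": 0,"dz": 0,"fingers": 1},
    {"wx": 0,"wy": 0,"wz": 0,"dx": 0,"dy": 0,"dz": 0,"fingers": 1},
    {"wx": 0,"wy": 0,"wz": 0,"dx": 0,"dy": 0,"dz": 0,"fingers": 1},
    {"wx": 0,"wy": 0,"wz": 0,"dx": 0,"dy": 0,"dz": 0,"fingers": 1},
    {"wx": 0,"wy": 0,"wz": 0,"dx": 0,"dy": 0,"dz": 0,"fingers": 1},
    {"wx": 0,"wy": 0,"wz": 0,"dx": 0,"dy": 0,"dz": 0,"fingers": 1},
    {"wx": 0,"wy": 0,"wz": 0,"dx": 0,"dy": 0,"dz": 0,"fingers": 1},
    {"wx": 0,"wy": 0,"wz": 0,"dx": 0,"dy": 0,"dz": 0,"fingers": 1},
  ],
)

```text
clock: 22.7
eef_pos: [423.3, 197.9, 16.9]
eef_rot: [3.142, 0.0, 1.523]
wrist_force: [0.7, 0.5, -0.1]
finger_gap: 47.6
finger_force: 15.0
```

>>> servo_tool(
  motion=[
    {"wx": 0,"wy": 0,"wz": 0,"dx": 0,"dy": 0,"dz": -0.1,"fingers": 1},
    {"wx": 0,"wy": 0,"wz": 0,"dx": 0,"dy": 0,"dz": -0.35,"fingers": 1},
    {"wx": 0,"wy": 0,"wz": 0,"dx": 0,"dy": 0,"dz": -0.7,"fingers": 1},
    {"wx": 0,"wy": 0,"wz": 0,"dx": 0,"dy": 0,"dz": -1,"fingers": 1},
    {"wx": 0,"wy": 0,"wz": 0,"dx": 0,"dy": 0,"dz": -1,"fingers": 1},
    {"wx": 0,"wy": 0,"wz": 0,"dx": 0,"dy": 0,"dz": -1,"fingers": 1},
  ],
)

```text
clock: 23.3
eef_pos: [423.3, 198.0, 117.3]
eef_rot: [3.141, -0.0, 1.523]
wrist_force: [0.4, -0.1, -1.3]
finger_gap: 47.7
finger_force: 15.0
```

>>> servo_tool(
  motion=[
    {"wx": 0,"wy": 0,"wz": 0,"dx": -0.15,"dy": 0.1,"dz": -0.05,"fingers": 1},
    {"wx": 0,"wy": 0,"wz": 0,"dx": -0.4,"dy": 0.27,"dz": -0.1,"fingers": 1},
    {"wx": 0,"wy": 0,"wz": 0,"dx": -0.65,"dy": 0.43,"dz": -0.15,"fingers": 1},
    {"wx": 0,"wy": 0,"wz": 0,"dx": -0.831,"dy": 0.556,"dz": -0.2,"fingers": 1},
  ],
)

```text
clock: 23.7
eef_pos: [474.8, 110.8, 135.8]
eef_rot: [-3.139, 0.001, 1.522]
wrist_force: [-0.2, 0.4, -1.3]
finger_gap: 47.6
finger_force: 15.0
```

>>> servo_tool(
  motion=[
    {"wx": 0,"wy": 0,"wz": 0,"dx": -0.22,"dy": 0.14,"dz": -0.05,"fingers": 1},
    {"wx": 0,"wy": 0,"wz": 0,"dx": -0.43,"dy": 0.28,"dz": -0.1,"fingers": 1},
    {"wx": 0,"wy": 0,"wz": 0,"dx": -0.65,"dy": 0.43,"dz": -0.15,"fingers": 1},
    {"wx": 0,"wy": 0,"wz": 0,"dx": -0.831,"dy": 0.556,"dz": -0.2,"fingers": 1},
  ],
)

```text
clock: 24.1
eef_pos: [526.3, 25.4, 155.6]
eef_rot: [-3.139, 0.0, 1.522]
wrist_force: [0.1, 0.6, -1.4]
finger_gap: 47.7
finger_force: 15.0
```

>>> servo_tool(
  motion=[
    {"wx": 0,"wy": 0,"wz": 0,"dx": -0.22,"dy": 0.14,"dz": 0,"fingers": 1},
    {"wx": 0,"wy": 0,"wz": 0,"dx": -0.43,"dy": 0.28,"dz": 0,"fingers": 1},
    {"wx": 0,"wy": 0,"wz": 0,"dx": -0.65,"dy": 0.43,"dz": 0,"fingers": 1},
    {"wx": 0,"wy": 0,"wz": 0,"dx": -0.831,"dy": 0.556,"dz": 0,"fingers": 1},
  ],
)

```text
clock: 24.5
eef_pos: [577.9, -60.2, 155.2]
eef_rot: [-3.139, -0.0, 1.522]
wrist_force: [-0.4, -0.2, -1.0]
finger_gap: 47.6
finger_force: 15.0
```

>>> servo_tool(
  motion=[
    {"wx": 0,"wy": 0,"wz": 0,"dx": -0.22,"dy": 0.14,"dz": 0,"fingers": 1},
    {"wx": 0,"wy": 0,"wz": 0,"dx": -0.43,"dy": 0.28,"dz": 0,"fingers": 1},
    {"wx": 0,"wy": 0,"wz": 0,"dx": -0.65,"dy": 0.43,"dz": 0,"fingers": 1},
    {"wx": 0,"wy": 0,"wz": 0,"dx": -0.77,"dy": 0.51,"dz": 0,"fingers": 1},
    {"wx": 0,"wy": 0,"wz": 0,"dx": -0.831,"dy": 0.556,"dz": 0,"fingers": 1},
    {"wx": 0,"wy": 0,"wz": 0,"dx": -0.831,"dy": 0.556,"dz": 0,"fingers": 1},
    {"wx": 0,"wy": 0,"wz": 0,"dx": -0.831,"dy": 0.556,"dz": 0,"fingers": 1},
    {"wx": 0,"wy": 0,"wz": 0,"dx": -0.831,"dy": 0.556,"dz": 0,"fingers": 1},
  ],
)

```text
clock: 25.3
eef_pos: [629.3, -143.9, 156.8]
eef_rot: [-3.141, -0.0, 1.524]
wrist_force: [0.7, 0.1, -1.2]
finger_gap: 47.8
finger_force: 15.0
```

Run:
```python
from h import *
p=camera("scene"); s=read_state();print(s["eef_pos"],s["finger_gap"]); save(p,"s4.png",(160,120,340,280),3.5)
```

```text
[ 629.3376388  -144.0267207   157.00206842] 47.43192523451547
```

View pics/s4.png

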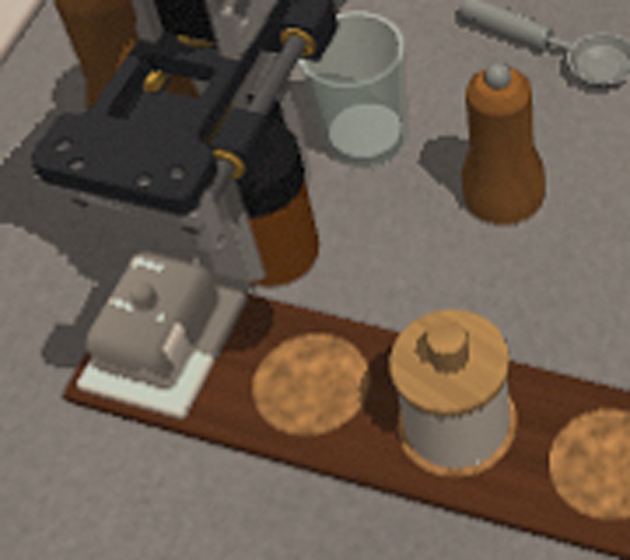

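The jar hangs upright, with its pad free at crop (312,385). I lower it.

>>> servo_tool(
  motion=[
    {"wx": 0,"wy": 0,"wz": 0,"dx": 0,"dy": 0,"dz": 0.2,"fingers": 1},
    {"wx": 0,"wy": 0,"wz": 0,"dx": 0,"dy": 0,"dz": 0.5,"fingers": 1},
    {"wx": 0,"wy": 0,"wz": 0,"dx": 0,"dy": 0,"dz": 0.8,"fingers": 1},
    {"wx": 0,"wy": 0,"wz": 0,"dx": 0,"dy": 0,"dz": 0.95,"fingers": 1},
    {"wx": 0,"wy": 0,"wz": 0,"dx": 0,"dy": 0,"dz": 0.95,"fingers": 1},
    {"wx": 0,"wy": 0,"wz": 0,"dx": 0,"dy": 0,"dz": 0.95,"fingers": 1},
  ],
)

```text
clock: 25.95
eef_pos: [630.1, -144.7, 63.2]
eef_rot: [3.14, 0.0, 1.523]
wrist_force: [0.8, 0.4, -0.9]
finger_gap: 47.7
finger_force: 15.0
```

>>> servo_tool(
  motion=[
    {"wx": 0,"wy": 0,"wz": 0,"dx": 0,"dy": 0,"dz": 0.1,"fingers": 1},
    {"wx": 0,"wy": 0,"wz": 0,"dx": 0,"dy": 0,"dz": 0.2,"fingers": 1},
    {"wx": 0,"wy": 0,"wz": 0,"dx": 0,"dy": 0,"dz": 0.26,"fingers": 1},
    {"wx": 0,"wy": 0,"wz": 0,"dx": 0,"dy": 0,"dz": 0.29,"fingers": 1},
    {"wx": 0,"wy": 0,"wz": 0,"dx": 0,"dy": 0,"dz": 0.31,"fingers": 1},
    {"wx": 0,"wy": 0,"wz": 0,"dx": 0,"dy": 0,"dz": 0.32,"fingers": 1},
    {"wx": 0,"wy": 0,"wz": 0,"dx": 0,"dy": 0,"dz": 0.32,"fingers": 1},
    {"wx": 0,"wy": 0,"wz": 0,"dx": 0,"dy": 0,"dz": 0.32,"fingers": 1},
    {"wx": 0,"wy": 0,"wz": 0,"dx": 0,"dy": 0,"dz": 0.32,"fingers": 1},
  ],
)

```text
clock: 26.85
eef_pos: [629.7, -144.8, 30.2]
eef_rot: [3.141, 0.0, 1.523]
wrist_force: [0.2, 0.0, -1.5]
finger_gap: 48.0
finger_force: 15.0
```

>>> servo_tool(
  motion=[
    {"wx": 0,"wy": 0,"wz": 0,"dx": 0,"dy": -0.003,"dz": 0.01,"fingers": 1},
    {"wx": 0,"wy": 0,"wz": 0,"dx": 0,"dy": -0.003,"dz": 0.013,"fingers": 1},
    {"wx": 0,"wy": 0,"wz": 0,"dx": 0,"dy": -0.003,"dz": 0.013,"fingers": 1},
  ],
)

```text
clock: 27.15
eef_pos: [629.3, -144.8, 29.0]
eef_rot: [3.141, 0.0, 1.523]
wrist_force: [-0.6, 0.6, 2.1]
finger_gap: 47.8
finger_force: 15.0
```

>>> servo_tool(
  motion=[
    {"wx": 0,"wy": 0,"wz": 0,"dx": 0,"dy": 0,"dz": 0,"fingers": -1},
    {"wx": 0,"wy": 0,"wz": 0,"dx": 0,"dy": 0,"dz": 0,"fingers": -1},
    {"wx": 0,"wy": 0,"wz": 0,"dx": 0,"dy": 0,"dz": 0,"fingers": -1},
    {"wx": 0,"wy": 0,"wz": 0,"dx": 0,"dy": 0,"dz": 0,"fingers": -1},
    {"wx": 0,"wy": 0,"wz": 0,"dx": 0,"dy": 0,"dz": 0,"fingers": -1},
    {"wx": 0,"wy": 0,"wz": 0,"dx": 0,"dy": 0,"dz": -0.3,"fingers": -1},
    {"wx": 0,"wy": 0,"wz": 0,"dx": 0,"dy": 0,"dz": -0.65,"fingers": -1},
    {"wx": 0,"wy": 0,"wz": 0,"dx": 0,"dy": 0,"dz": -1,"fingers": -1},
    {"wx": 0,"wy": 0,"wz": 0,"dx": 0,"dy": 0,"dz": -1,"fingers": -1},
    {"wx": 0,"wy": 0,"wz": 0,"dx": 0,"dy": 0,"dz": -1,"fingers": -1},
  ],
)

```text
clock: 28.15
eef_pos: [629.3, -144.8, 128.9]
eef_rot: [3.141, 0.0, 1.523]
wrist_force: [0.7, -0.3, -0.3]
finger_gap: 93.8
finger_force: 0.0
```

>>> servo_tool(
  motion=[
    {"wx": 0,"wy": 0,"wz": 0,"dx": 0.1,"dy": -0.3,"dz": -0.2,"fingers": -1},
    {"wx": 0,"wy": 0,"wz": 0,"dx": 0.2,"dy": -0.6,"dz": -0.3,"fingers": -1},
    {"wx": 0,"wy": 0,"wz": 0,"dx": 0.303,"dy": -0.879,"dz": -0.3,"fingers": -1},
    {"wx": 0,"wy": 0,"wz": 0,"dx": 0.303,"dy": -0.879,"dz": -0.3,"fingers": -1},
  ],
)

```text
clock: 28.55
eef_pos: [540.3, -109.1, 157.6]
eef_rot: [-3.139, -0.001, 1.523]
wrist_force: [0.3, 0.4, -1.1]
finger_gap: 93.9
finger_force: 0.0
```

>>> servo_tool(
  motion=[
    {"wx": 0,"wy": 0,"wz": 0,"dx": 0.1,"dy": -0.3,"dz": 0,"fingers": -1},
    {"wx": 0,"wy": 0,"wz": 0,"dx": 0.2,"dy": -0.6,"dz": 0,"fingers": -1},
    {"wx": 0,"wy": 0,"wz": 0,"dx": 0.303,"dy": -0.879,"dz": 0,"fingers": -1},
    {"wx": 0,"wy": 0,"wz": 0,"dx": 0.303,"dy": -0.879,"dz": 0,"fingers": -1},
    {"wx": 0,"wy": 0,"wz": 0,"dx": 0.303,"dy": -0.879,"dz": 0,"fingers": -1},
    {"wx": 0,"wy": 0,"wz": 0,"dx": 0.303,"dy": -0.879,"dz": 0,"fingers": -1},
  ],
)

```text
clock: 29.15
eef_pos: [457.2, -76.1, 158.2]
eef_rot: [-3.141, -0.0, 1.523]
wrist_force: [0.4, 0.6, -0.2]
finger_gap: 93.8
finger_force: 0.0
```

Run:
```python
from h import *
P={n:camera(n) for n in("top","scene")}; print(read_state()["eef_pos"])
print(measure(P,"spice_jar",(629.3,-144.9),12)); print(measure({"scene":P["scene"]},"pepper_mill",(456.6,-75.8)))
```

```text
[457.07887218 -76.04973133 158.21995437]
{'top': (array([ 629.9, -145. ]), np.float64(0.16)), 'scene': (array([ 630.1, -143.3]), np.float64(0.05)), 'both': (array([ 629.2, -144.3]), np.float64(0.22))}
{'scene': (array([457.9, -74.5]), np.float64(0.05))}
```

>>> servo_tool(
  motion=[
    {"wx": 0,"wy": 0,"wz": 0,"dx": 0,"dy": 0,"dz": 0.3,"fingers": -1},
    {"wx": 0,"wy": 0,"wz": 0,"dx": 0,"dy": 0,"dz": 0.6,"fingers": -1},
    {"wx": 0,"wy": 0,"wz": 0,"dx": 0,"dy": 0,"dz": 0.9,"fingers": -1},
    {"wx": 0,"wy": 0,"wz": 0,"dx": 0,"dy": 0,"dz": 1,"fingers": -1},
    {"wx": 0,"wy": 0,"wz": 0,"dx": 0,"dy": 0,"dz": 1,"fingers": -1},
  ],
)

```text
clock: 29.9
eef_pos: [456.1, -75.7, 57.9]
eef_rot: [-3.139, -0.0, 1.523]
wrist_force: [0.8, -0.3, 0.8]
finger_gap: 94.2
finger_force: 0.0
```

>>> servo_tool(
  newtons=15,
  motion=[
    {"wx": 0,"wy": 0,"wz": 0,"dx": 0,"dy": 0,"dz": 0.08,"fingers": -1},
    {"wx": 0,"wy": 0,"wz": 0,"dx": 0,"dy": 0,"dz": 0.08,"fingers": -1},
    {"wx": 0,"wy": 0,"wz": 0,"dx": 0,"dy": 0,"dz": 0.08,"fingers": 1},
    {"wx": 0,"wy": 0,"wz": 0,"dx": 0,"dy": 0,"dz": 0.08,"fingers": 1},
    {"wx": 0,"wy": 0,"wz": 0,"dx": 0,"dy": 0,"dz": 0.08,"fingers": 1},
    {"wx": 0,"wy": 0,"wz": 0,"dx": 0,"dy": 0,"dz": 0.08,"fingers": 1},
    {"wx": 0,"wy": 0,"wz": 0,"dx": 0,"dy": 0,"dz": 0.08,"fingers": 1},
    {"wx": 0,"wy": 0,"wz": 0,"dx": 0,"dy": 0,"dz": 0.08,"fingers": 1},
    {"wx": 0,"wy": 0,"wz": 0,"dx": 0,"dy": 0,"dz": 0.08,"fingers": 1},
    {"wx": 0,"wy": 0,"wz": 0,"dx": 0,"dy": 0,"dz": 0.08,"fingers": 1},
  ],
)

```text
clock: 30.9
eef_pos: [456.5, -75.8, 50.6]
eef_rot: [3.142, 0.0, 1.523]
wrist_force: [0.4, -0.3, -0.5]
finger_gap: 39.1
finger_force: 15.0
```

>>> servo_tool(
  motion=[
    {"wx": 0,"wy": 0,"wz": 0,"dx": 0,"dy": 0,"dz": 0,"fingers": 1},
    {"wx": 0,"wy": 0,"wz": 0,"dx": 0,"dy": 0,"dz": 0,"fingers": 1},
    {"wx": 0,"wy": 0,"wz": 0,"dx": 0,"dy": 0,"dz": 0,"fingers": 1},
  ],
)

```text
clock: 31.2
eef_pos: [456.5, -75.8, 50.6]
eef_rot: [3.142, -0.0, 1.523]
wrist_force: [-0.0, -0.6, -0.1]
finger_gap: 39.4
finger_force: 15.0
```

>>> servo_tool(
  motion=[
    {"wx": 0,"wy": 0,"wz": 0,"dx": 0,"dy": 0,"dz": -0.1,"fingers": 1},
    {"wx": 0,"wy": 0,"wz": 0,"dx": 0,"dy": 0,"dz": -0.35,"fingers": 1},
    {"wx": 0,"wy": 0,"wz": 0,"dx": 0,"dy": 0,"dz": -0.7,"fingers": 1},
    {"wx": 0,"wy": 0,"wz": 0,"dx": 0,"dy": 0,"dz": -1,"fingers": 1},
    {"wx": 0,"wy": 0,"wz": 0,"dx": 0,"dy": 0,"dz": -1,"fingers": 1},
    {"wx": 0,"wy": 0,"wz": 0,"dx": 0,"dy": 0,"dz": -1,"fingers": 1},
  ],
)

```text
clock: 31.8
eef_pos: [456.4, -75.7, 150.9]
eef_rot: [3.141, 0.0, 1.523]
wrist_force: [0.4, 0.5, -1.7]
finger_gap: 39.8
finger_force: 15.0
```

>>> servo_tool(
  motion=[
    {"wx": 0,"wy": 0,"wz": 0,"dx": 0.1,"dy": 0.15,"dz": 0,"fingers": 1},
    {"wx": 0,"wy": 0,"wz": 0,"dx": 0.26,"dy": 0.39,"dz": 0,"fingers": 1},
    {"wx": 0,"wy": 0,"wz": 0,"dx": 0.43,"dy": 0.64,"dz": 0,"fingers": 1},
    {"wx": 0,"wy": 0,"wz": 0,"dx": 0.596,"dy": 0.88,"dz": 0,"fingers": 1},
  ],
)

```text
clock: 32.2
eef_pos: [547.5, -19.7, 149.1]
eef_rot: [-3.139, -0.0, 1.523]
wrist_force: [0.4, -0.7, -1.7]
finger_gap: 39.5
finger_force: 15.0
```

>>> servo_tool(
  motion=[
    {"wx": 0,"wy": 0,"wz": 0,"dx": 0.17,"dy": 0.25,"dz": 0,"fingers": 1},
    {"wx": 0,"wy": 0,"wz": 0,"dx": 0.34,"dy": 0.5,"dz": 0,"fingers": 1},
    {"wx": 0,"wy": 0,"wz": 0,"dx": 0.49,"dy": 0.73,"dz": 0,"fingers": 1},
    {"wx": 0,"wy": 0,"wz": 0,"dx": 0.57,"dy": 0.84,"dz": 0,"fingers": 1},
    {"wx": 0,"wy": 0,"wz": 0,"dx": 0.596,"dy": 0.88,"dz": 0,"fingers": 1},
    {"wx": 0,"wy": 0,"wz": 0,"dx": 0.596,"dy": 0.88,"dz": 0,"fingers": 1},
    {"wx": 0,"wy": 0,"wz": 0,"dx": 0.596,"dy": 0.88,"dz": 0,"fingers": 1},
    {"wx": 0,"wy": 0,"wz": 0,"dx": 0.596,"dy": 0.88,"dz": 0,"fingers": 1},
  ],
)

```text
clock: 33.0
eef_pos: [637.6, 34.4, 150.6]
eef_rot: [-3.141, 0.0, 1.522]
wrist_force: [0.5, -0.2, -0.5]
finger_gap: 39.2
finger_force: 15.0
```

Run:
```python
from h import *
p=camera("scene"); s=read_state();print(s["eef_pos"],s["finger_gap"]); save(p,"s5.png",(220,120,420,290),3)
```

```text
[637.67642608  34.40299423 150.81069084] 39.479043581385255
```

View pics/s5.png

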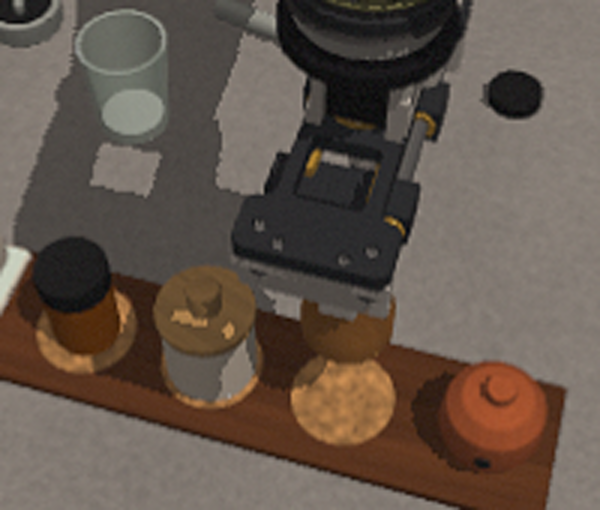

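The jar and the lidded pot stand centred. The mill hangs upright above its pad at crop (343,400). It should touch down at TCP z ≈ 62.6, which is 88 mm down.

>>> servo_tool(
  motion=[
    {"wx": 0,"wy": 0,"wz": 0,"dx": 0,"dy": 0,"dz": 0.2,"fingers": 1},
    {"wx": 0,"wy": 0,"wz": 0,"dx": 0,"dy": 0,"dz": 0.45,"fingers": 1},
    {"wx": 0,"wy": 0,"wz": 0,"dx": 0,"dy": 0,"dz": 0.68,"fingers": 1},
    {"wx": 0,"wy": 0,"wz": 0,"dx": 0,"dy": 0,"dz": 0.8,"fingers": 1},
    {"wx": 0,"wy": 0,"wz": 0,"dx": 0,"dy": 0,"dz": 0.85,"fingers": 1},
    {"wx": 0,"wy": 0,"wz": 0,"dx": 0,"dy": 0,"dz": 0.865,"fingers": 1},
    {"wx": 0,"wy": 0,"wz": 0,"dx": 0,"dy": 0,"dz": 0.87,"fingers": 1},
    {"wx": 0,"wy": 0,"wz": 0,"dx": 0,"dy": 0,"dz": 0.87,"fingers": 1},
    {"wx": 0,"wy": 0,"wz": 0,"dx": 0,"dy": 0,"dz": 0.87,"fingers": 1},
  ],
)

```text
clock: 33.95
eef_pos: [638.4, 34.9, 64.4]
eef_rot: [3.141, -0.0, 1.523]
wrist_force: [0.6, -0.6, -1.8]
finger_gap: 39.3
finger_force: 15.0
```

>>> servo_tool(
  motion=[
    {"wx": 0,"wy": 0,"wz": 0,"dx": 0,"dy": -0.004,"dz": 0.012,"fingers": 1},
    {"wx": 0,"wy": 0,"wz": 0,"dx": 0,"dy": -0.004,"dz": 0.017,"fingers": 1},
    {"wx": 0,"wy": 0,"wz": 0,"dx": 0,"dy": -0.004,"dz": 0.017,"fingers": 1},
    {"wx": 0,"wy": 0,"wz": 0,"dx": 0,"dy": -0.004,"dz": 0.017,"fingers": 1},
  ],
)

```text
clock: 34.35
eef_pos: [637.9, 34.9, 62.6]
eef_rot: [3.141, -0.0, 1.523]
wrist_force: [-1.5, 0.1, 5.7]
finger_gap: 39.8
finger_force: 15.0
```

>>> servo_tool(
  motion=[
    {"wx": 0,"wy": 0,"wz": 0,"dx": 0,"dy": 0,"dz": 0,"fingers": -1},
    {"wx": 0,"wy": 0,"wz": 0,"dx": 0,"dy": 0,"dz": 0,"fingers": -1},
    {"wx": 0,"wy": 0,"wz": 0,"dx": 0,"dy": 0,"dz": 0,"fingers": -1},
    {"wx": 0,"wy": 0,"wz": 0,"dx": 0,"dy": 0,"dz": 0,"fingers": -1},
    {"wx": 0,"wy": 0,"wz": 0,"dx": 0,"dy": 0,"dz": 0,"fingers": -1},
    {"wx": 0,"wy": 0,"wz": 0,"dx": 0,"dy": 0,"dz": -0.3,"fingers": -1},
    {"wx": 0,"wy": 0,"wz": 0,"dx": 0,"dy": 0,"dz": -0.65,"fingers": -1},
    {"wx": 0,"wy": 0,"wz": 0,"dx": 0,"dy": 0,"dz": -1,"fingers": -1},
    {"wx": 0,"wy": 0,"wz": 0,"dx": 0,"dy": 0,"dz": -1,"fingers": -1},
    {"wx": 0,"wy": 0,"wz": 0,"dx": 0,"dy": 0,"dz": -1,"fingers": -1},
  ],
)

```text
clock: 35.35
eef_pos: [637.7, 34.9, 162.2]
eef_rot: [3.141, -0.0, 1.523]
wrist_force: [-0.5, 0.1, -0.2]
finger_gap: 94.2
finger_force: 0.0
```

>>> servo_tool(
  motion=[
    {"wx": 0,"wy": 0,"wz": 0,"dx": 0.3,"dy": -0.3,"dz": 0,"fingers": -1},
    {"wx": 0,"wy": 0,"wz": 0,"dx": 0.6,"dy": -0.6,"dz": 0,"fingers": -1},
    {"wx": 0,"wy": 0,"wz": 0,"dx": 0.9,"dy": -0.9,"dz": 0,"fingers": -1},
    {"wx": 0,"wy": 0,"wz": 0,"dx": 0.9,"dy": -0.9,"dz": 0,"fingers": -1},
  ],
)

```text
clock: 35.75
eef_pos: [549.1, 131.9, 160.7]
eef_rot: [-3.139, 0.0, 1.526]
wrist_force: [0.1, -0.2, 0.1]
finger_gap: 93.9
finger_force: 0.0
```

>>> servo_tool(
  motion=[
    {"wx": 0,"wy": 0,"wz": 0,"dx": 0.3,"dy": -0.3,"dz": 0,"fingers": -1},
    {"wx": 0,"wy": 0,"wz": 0,"dx": 0.6,"dy": -0.6,"dz": 0,"fingers": -1},
    {"wx": 0,"wy": 0,"wz": 0,"dx": 0.9,"dy": -0.9,"dz": 0,"fingers": -1},
    {"wx": 0,"wy": 0,"wz": 0,"dx": 0.9,"dy": -0.9,"dz": 0,"fingers": -1},
    {"wx": 0,"wy": 0,"wz": 0,"dx": 0.9,"dy": -0.9,"dz": 0,"fingers": -1},
    {"wx": 0,"wy": 0,"wz": 0,"dx": 0.9,"dy": -0.9,"dz": 0,"fingers": -1},
  ],
)

```text
clock: 36.35
eef_pos: [467.1, 222.5, 161.3]
eef_rot: [-3.141, 0.001, 1.522]
wrist_force: [0.5, -0.3, -0.5]
finger_gap: 94.1
finger_force: 0.0
```

Run:
```python
from h import *
P={n:camera(n) for n in("top","scene")}; print(read_state()["eef_pos"])
save(P["scene"],"s6.png",(160,90,440,300),2.8)
for q,X,z in (("spice_jar",(629.3,-144.9),12),("pepper_mill",(638,34.8),12),("pot_lid",(633.6,-54.9),66),("tumbler",(431,-179.6),0),("timer",(346,-306),0)): print(q,measure(P,q,X,z))
```

```text
[467.18855001 222.35691406 161.48339879]
spice_jar {'top': (array([ 629.1, -145.4]), np.float64(0.04)), 'scene': (array([ 629.4, -143.5]), np.float64(0.09)), 'both': (array([ 628.7, -144.9]), np.float64(0.15))}
pepper_mill {'top': (array([637.5,  34.5]), np.float64(0.05)), 'scene': (array([637.2,  36.4]), np.float64(0.06)), 'both': (array([637.5,  35.3]), np.float64(0.12))}
pot_lid {'top': (array([632.2, -55.3]), np.float64(0.06)), 'scene': (array([632.9, -55.1]), np.float64(0.08)), 'both': (array([632.5, -54.7]), np.float64(0.14))}
tumbler {'scene': (array([ 429.7, -179. ]), np.float64(0.04))}
timer {'top': (array([ 346.8, -306.4]), np.float64(0.07)), 'scene': (array([ 347.5, -305.7]), np.float64(0.08)), 'both': (array([ 347.4, -305.7]), np.float64(0.15))}
```

View pics/s6.png

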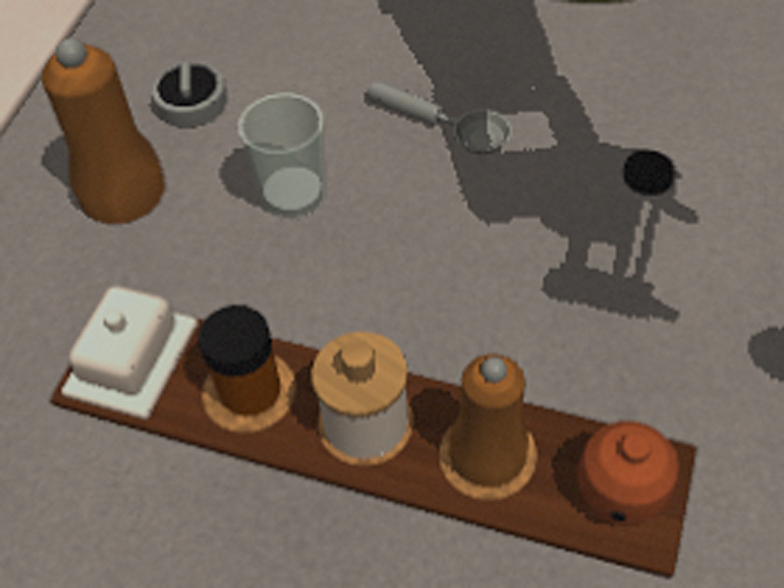

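The jar (crop 245,390), lidded pot (363,400) and mill (488,450) all stand upright and centred on their pads. The tumbler and timer have not moved.

```bash
python3 -c "
from cell import *
print(sign_off())"
```

```text
the job is handed in; nothing more can be done
None
```

The job is handed in: the salt pot with its lid seated, the small pepper mill and the amber spice jar stand upright on their pads, centred to within about 1–2 mm in the last camera check, and the tumbler and timer were not moved.

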